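# Change over the nail cases

## Task

We are changing from small nails to large ones, and slate chips must not get into the small nails: push the small nail case's open lid over so that it falls shut, and flip the large nail case's lid up and back past upright so that it stays open by itself. Do it with light pushes of the fingertips, without pinching or lifting either case or its lid in the gripper. Keep both cases where they stand and leave everything else on the bench alone.

Things in the scene. Friction and masses are not known exactly. Their poses are not given: they have to be found in the camera images.
- large_case: The large nail case: an open-topped sheet-steel box, painted green, 130 mm deep (its x), 170 mm wide (its y), 90 mm tall, walls 4 mm, about 3 kg with its nails, standing loose on the bench. Origin at the centre of its underside, z up; its front faces -x, its lid hinges along the top of its +x (far) side.
- large_lid (a joint): Angle of the large case's lid in rad: 0 shut (flat on the box), grows as the front of the lid swings up and back about the far edge; 1.57 upright, 1.95 leaning back against its stop. Low-friction hinge with no spring: below about 1.57 the lid falls shut, above it falls open. Starts shut.
- large_lid_hinge (a point): Point on the hinge line of the large lid, midway along it, 65 mm towards the far side (+x) from the case's origin and 91 mm above the case's underside. Its axes turn with the lid; -x runs from the hinge to the lip, y along the hinge.
- large_lid_lip (a point): Middle of the front edge of the large lid's lip (half way through its 5 mm thickness), 155 mm from the hinge; it moves with the lid. The lid is a 5 mm steel sheet, 130 x 170 mm, about 0.2 kg; the lip, 80 mm wide, sticks out 25 mm past the middle of the box's front with free space under it.
- small_case: The small nail case: same make and colour, 100 mm deep (its x), 120 mm wide (its y), 70 mm tall, walls 4 mm, about 2 kg, standing loose on the bench. Origin at the centre of its underside, z up; front faces -x, lid hinged along the top of its +x side.
- small_lid (a joint): Angle of the small case's lid in rad, read as for the large lid: 0 shut, 1.57 upright, 1.95 leaning back at its stop. Starts open (leaning back). Let go on the front side of upright it falls shut by itself. Lid 100 x 120 x 5 mm, about 0.1 kg, its lip 60 mm wide and 20 mm long.
- small_lid_hinge (a point): Point on the hinge line of the small lid, midway along it, 50 mm towards the far side (+x) from the case's origin and 71 mm above the case's underside. Its axes turn with the lid.
- small_lid_lip (a point): Middle of the front edge of the small lid's lip (half way through its 5 mm thickness), 120 mm from the hinge. It moves with the lid; with the lid open it is the topmost edge, about 182 mm above the bench.
- jar: Bystander, loose: a squat glass jar with a steel cap, 60 mm across, 80 mm tall, standing between the two cases towards their far side. Origin at the centre of its underside.
- whetstone: Bystander, loose: a grey whetstone 170 x 50 x 28 mm lying in front of and between the cases, towards the robot. Origin at the centre of its underside.
- hammer: Bystander, loose: a hammer 280 mm long lying on the robot's left. Origin at the centre of its underside.
- slate_pile: Bystander, loose: four small slate offcuts as one pile, 150 x 110 x 32 mm, on the robot's right. Origin at the centre of its underside.
- mug: Bystander, loose: a white mug, 80 mm across, 95 mm tall, far left. Origin at the centre of its underside.
- can: Bystander, loose: a plain metal can, 66 mm across, 100 mm tall, far right. Origin at the centre of its underside.
- steel_rule: Bystander, loose: a flat steel bar 30 x 200 x 5 mm lying beyond the cases. Origin at the centre of its underside.
There are look-alikes about, which are no part of the job. Leave any blue or yellow look-alike of the large_case alone.

How it is judged (in metres and radians):
At the end, for the whole second after the job is handed in: The large lid leans back open by itself (over 1.8 rad), the small lid is shut (under 0.06 rad), both lids at rest, both cases upright and within 40 mm of where they stood, every other thing within 30 mm of where it stood (value of joint large_lid above 1.8 rad and value of joint small_lid below 0.06 rad and velocity of joint large_lid between -0.1 and 0.1 rad/s and velocity of joint small_lid between -0.1 and 0.1 rad/s and distance of each of large_case, small_case from where it was at the start of the episode below 0.04 m and angle between each of large_case, small_case's own z axis and vertical below 0.05 rad and distance of each of jar, whetstone, hammer, slate_pile, mug, can, steel_rule from where it was at the start of the episode below 0.03 m); the robot touches nothing.
It fails at once if a case is shoved more than 40 mm (distance of any of large_case, small_case from where it was at the start of the episode above 0.04 m).
It fails at once if a case is lifted or tipped (height (world z) of any of large_case, small_case above 0.012 m or angle between any of large_case, small_case's own z axis and vertical above 0.15 rad).
It fails at once if a case or its lid is pinched or forced: the fingers press on it with more than 25 N (contact force between the fingers and large_case above 25 N or contact force between the fingers and small_case above 25 N).
It fails at once if another thing on the bench is moved more than 30 mm (distance of any of jar, whetstone, hammer, slate_pile, mug, can, steel_rule from where it was at the start of the episode above 0.03 m).
It also fails if it takes over 58 s, if anything falls off the work surface, if the arm or the gripper's body presses on something with over 40 N, if the wrist force passes 120 N, or if a joint passes its speed limit or range.

## Robot

A 6-joint arm with a two-finger parallel gripper is mounted at the origin on the work surface. World frame = base frame: x ahead of the robot, y to its left, z up, the work surface at z = 0. Lengths are in mm, angles in rad, forces in N, time in s.
With the tool pointing down it reaches from about 350 to 875 mm from the base axis. Payload 4.2 kg.
Tool frame: the origin (TCP) lies between the finger pads; the fingertips stand 25 mm ahead of it and the grasp point (between the pads) lies 6 mm ahead of it; z points along the fingers, y is the line along which they close (so a half turn about z gives the same grasp; the last joint's range is limited). The gripper opens to 85 mm and grips with 20 to 120 N. Pads are 22 mm wide; open, the fingers measure 114 mm over their backs; the gripper's body (76 mm by 85 mm) begins 54 mm behind the grasp point. The pads swing forward as they close: fully open they stand 13 mm farther back than shut.
Start: joints at [1.46, 0.385, 0.008, 0, -1.194, -0.259], TCP at [225.86, 582.741, 256.312] pointing down, gripper open.
Joint ranges: [-3.14, 3.14], [-1.21, 2.06], [-1.07, 1.41], [-3.16, 2.05], [-2.99, -0.16], [-3.1, 3.1]. Speed limits (rad/s): [2.79, 2.79, 3.14, 3.14, 3.14, 3.14].

## Interface

Orientations are given as a unit quaternion [x, y, z, w].
In Python, from bench import arm gives the robot as it stands.
- The arm moves only by the shell command python3 -m pendant 'ROWS'. ROWS is JSON, a list of rows, each a list of 7 numbers: the shift along the tool's x, y, z in m, then the turn, a rotation vector about the tool's x, y, z in degrees, then the finger opening in m, from 0 to 0.0854. In form: [[x, y, z, wx, wy, wz, fingers], ...]. A call has 1 to 12 rows; each row shifts and turns the commanded pose from where the row before left it, along the tool's axes as they then stand; what a row does not reach is not made up. A row lasts 1/10 s, in which the tool goes at most 50 mm and 8.59 degrees, less where a joint would pass 70% of its speed; a pose out of reach is approached as far as the arm can. A call is refused whole if a number of a shift passes 0.05 or a number of a turn 8.59, either way. A call with a gripper value outside its range is refused whole. The fingers move at their own pace and stop on an object; the grip force is fixed at half the most. Time passes only in rows, so rows that do not move let the fingers close. It gives the time, the measured TCP pose, the force, the opening and the grip force at its end, in the units of the state.
- arm.read_state(): the state, without advancing time (a new reading comes with each control period).
- arm.get_image(name): name is "scene" or "top"; returns a dict with "image" (384x512x3 uint8, red, green, blue), "fx", "fy", "cx", "cy" (pixels), "xyz" and "rotation" of the camera in the world. Camera axes: x right, y down, z forward; pixel columns grow to the right and rows downward; lengths in mm; the calibration is good to about 2 mm. A picture is of the moment at which its call begins. There is no depth.
- arm.job_done(): hands the job in; it is judged then, once.
The state is a dict: "clock": time; "joints": joint angles; "joint_vel": joint speeds; "joint_efforts": joint torques, N m; "position": TCP position; "ee_rot": TCP orientation; "contact_force": force on the tool from outside, world axes, zero at the start; "wrist_torque": the same for the moment, N m; "gripper_width": finger opening in mm; "grasp_force": force on a finger pad.
Only numpy, scipy, OpenCV 4.12 (cv2) and the standard library are available. Lean on these libraries where they do the work, as an engineer would, in place of code of your own. Each camera call takes 0.05 s, during which the arm holds its last target. There are 200 camera calls.

## Working session

There is one attempt and no reset: what is moved stays moved. The work goes in short steps, Python scripts to look and compute and a shell command to move; the robot and the scene stay as the last step left them, time stands still between calls to the robot, and variables do not carry over. Pictures are saved under pics/ and viewed, at most 10 in all, crops included, and the job is handed in when it is done.

```bash
mkdir -p pics; ls; python3 - <<'E'
from bench import arm
import cv2
for n in("scene","top"):
    d=arm.get_image(n); cv2.imwrite(f"pics/{n}0.png",d["image"][:,:,::-1])
    print(n,{k:(v.tolist() if hasattr(v,'tolist') else v) for k,v in d.items() if k!="image"})
s=arm.read_state(); print(s)
E
```

```text
pics
scene {'fx': 355.88306048250905, 'fy': 355.88306048250905, 'cx': 256.7518668883651, 'cy': 191.03784756332823, 'xyz': [928.5312370029322, -442.17970761880946, 901.4416756273305], 'rotation': [0.8834900444305364, 0.35589174057199885, -0.10862844587137903, -0.2845808692311042]}
top {'fx': 424.7918780591689, 'fy': 424.7918780591689, 'cx': 253.39015471601886, 'cy': 190.82817357681023, 'xyz': [362.97127177265617, -3.286981830907578, 1182.1084825058676], 'rotation': [0.7059642456566174, -0.7042490684670385, 0.049563995823881754, -0.056490209202674384]}
{'clock': 0.1, 'joints': array([ 1.45958293e+00,  3.85522393e-01,  6.76023121e-03, -4.38671169e-04,
       -1.19399223e+00, -2.58576349e-01]), 'joint_vel': array([ 0.00071289, -0.00225855,  0.0034982 ,  0.00204817,  0.00024077,
       -0.00094829]), 'joint_efforts': array([-2.74763506e-04, -3.93316126e+01,  1.88931155e+01,  4.19799596e+00,
       -2.54636041e-03,  6.14388028e-06]), 'position': array([225.71131945, 582.31811644, 255.30368999]), 'ee_rot': array([ 9.82940214e-01, -1.83922634e-01, -1.31244689e-04,  9.91382731e-04]), 'contact_force': array([ 0.12963091,  0.60357159, -0.34524075]), 'wrist_torque': array([ 0.00926457, -0.00574086, -0.00099304]), 'grasp_force': 0.0, 'gripper_width': 85.27948370138175}
```

View pics/scene0.png

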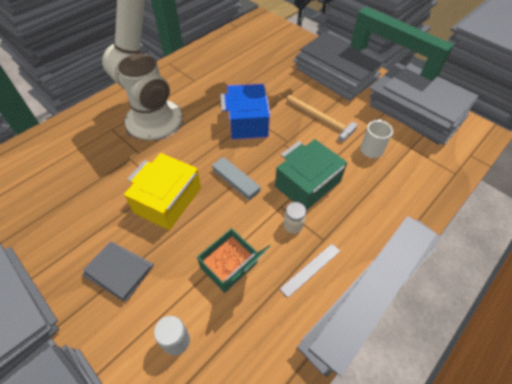

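View pics/top0.png

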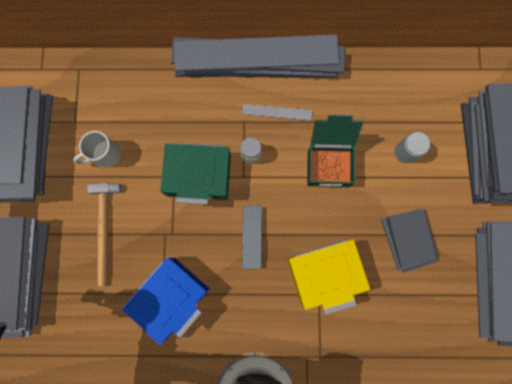

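The top view (up = +x, left = +y) shows these candidates for the large case:
- green closed box at (195,172)
- blue look-alike at (165,300)
- yellow look-alike at (330,275)

The only green shut box is the one at (195,172). The small open green case is at (331,165), with its lid leaning back at (337,132). Next I'll measure both and check them in one crop.

```bash
cat > h.py <<'E'
import numpy as np,cv2
from bench import arm
from scipy.spatial.transform import Rotation as R
def rot(d):
    r=np.array(d["rotation"]); return R.from_quat(r).as_matrix() if r.size==4 else r.reshape(3,3)
def ray(d,u,v,z):
    w=rot(d)@np.array([(u-d["cx"])/d["fx"],(v-d["cy"])/d["fy"],1]); c=np.array(d["xyz"])
    return c+w*(z-c[2])/w[2]
def proj(d,p):
    q=rot(d).T@(np.array(p,float)-np.array(d["xyz"])); return np.array([d["cx"]+d["fx"]*q[0]/q[2],d["cy"]+d["fy"]*q[1]/q[2]])
def green(im):
    h=cv2.cvtColor(im,cv2.COLOR_RGB2HSV); return cv2.inRange(h,(65,90,25),(95,255,200))
E
python3 - <<'E'
from h import *
d=arm.get_image("top"); im=d["image"]; m=green(im)
cs,_=cv2.findContours(m,cv2.RETR_EXTERNAL,cv2.CHAIN_APPROX_NONE)
for c in cs:
    if cv2.contourArea(c)<100: continue
    r=cv2.minAreaRect(c); ap=cv2.approxPolyDP(c,3,True)[:,0]
    print(cv2.boundingRect(c),cv2.contourArea(c),r); 
    for u,v in ap: print((u,v),*[ray(d,u,v,z)[:2].round(0).tolist() for z in (0,70,93,180)])
# orange fill and light lips
h=cv2.cvtColor(im,cv2.COLOR_RGB2HSV)
a=cv2.resize(im[105:215,150:370],None,fx=3.5,fy=3.5,interpolation=cv2.INTER_CUBIC)
cv2.imwrite("pics/crop1.png",a[:,:,::-1])
d=arm.get_image("scene")
b=cv2.resize(d["image"][130:300,180:360],None,fx=3.5,fy=3.5,interpolation=cv2.INTER_CUBIC)
cv2.imwrite("pics/crop2.png",b[:,:,::-1])
E
```

```text
(161, 145, 69, 54) 3190.0 ((195.2715606689453, 171.19796752929688), (65.97476959228516, 51.9390983581543), 4.085616588592529)
(np.int32(166), np.int32(145)) [674.0, 260.0] [656.0, 244.0] [650.0, 239.0] [627.0, 220.0]
(np.int32(162), np.int32(191)) [541.0, 266.0] [530.0, 250.0] [527.0, 245.0] [514.0, 225.0]
(np.int32(178), np.int32(196)) [527.0, 221.0] [517.0, 207.0] [514.0, 203.0] [502.0, 187.0]
(np.int32(210), np.int32(194)) [533.0, 131.0] [522.0, 123.0] [519.0, 120.0] [507.0, 110.0]
(np.int32(225), np.int32(198)) [521.0, 88.0] [512.0, 83.0] [509.0, 81.0] [497.0, 74.0]
(np.int32(227), np.int32(148)) [666.0, 84.0] [648.0, 79.0] [642.0, 78.0] [619.0, 71.0]
(308, 116, 54, 70) 1131.0 ((333.13079833984375, 150.95384216308594), (48.125484466552734, 71.56805419921875), 7.125016689300537)
(np.int32(329), np.int32(116)) [761.0, -209.0] [737.0, -197.0] [729.0, -193.0] [700.0, -178.0]
(np.int32(328), np.int32(121)) [746.0, -206.0] [723.0, -194.0] [716.0, -190.0] [687.0, -175.0]
(np.int32(315), np.int32(123)) [740.0, -168.0] [717.0, -158.0] [710.0, -155.0] [682.0, -143.0]
(np.int32(308), np.int
[... 417 characters left out ...]
.0] [655.0, -152.0] [632.0, -140.0]
(np.int32(350), np.int32(143)) [680.0, -267.0] [662.0, -251.0] [655.0, -246.0] [632.0, -227.0]
(np.int32(352), np.int32(181)) [570.0, -269.0] [558.0, -253.0] [554.0, -248.0] [539.0, -229.0]
(np.int32(342), np.int32(183)) [564.0, -241.0] [553.0, -227.0] [549.0, -222.0] [534.0, -205.0]
(np.int32(347), np.int32(185)) [559.0, -255.0] [547.0, -240.0] [543.0, -235.0] [529.0, -217.0]
(np.int32(354), np.int32(178)) [579.0, -275.0] [566.0, -259.0] [562.0, -254.0] [546.0, -234.0]
(np.int32(353), np.int32(144)) [678.0, -275.0] [659.0, -259.0] [653.0, -254.0] [630.0, -234.0]
(np.int32(361), np.int32(122)) [743.0, -300.0] [720.0, -283.0] [713.0, -277.0] [685.0, -255.0]
```

View pics/crop1.png

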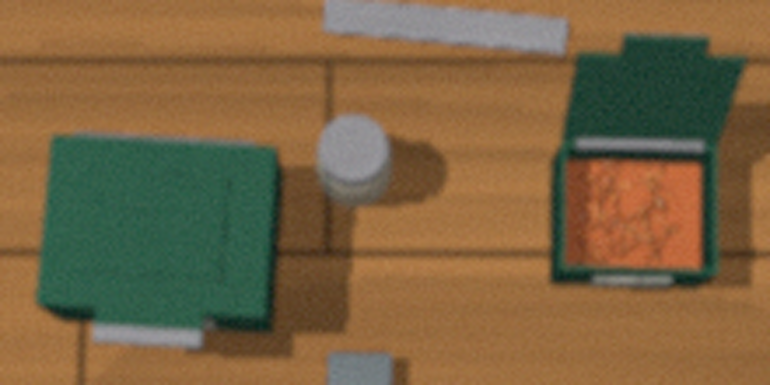

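View pics/crop2.png

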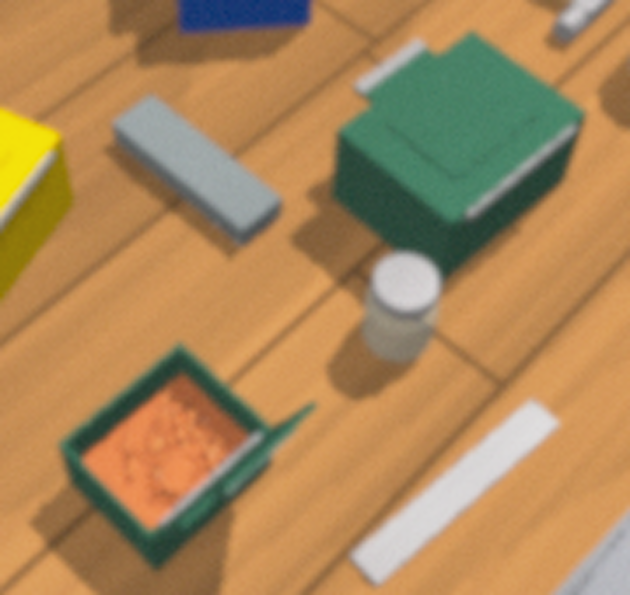

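The crops confirm it. The large case is the green shut box, with lip tip at about crop1 (148,346), top px (192,204). The small case is the green box filled with orange nails, and its open lid's lip edge is at crop1 (665,37), top px (340,115.5). Next I'll compute the poses and check them against the sizes given, using the second view.

```bash
cat >> h.py <<'E'
def P(d,c,z): return ray(d,150+c[0]/3.5,105+c[1]/3.5,z)
E
python3 - <<'E'
from h import *
d=arm.get_image("top"); s=arm.get_image("scene")
f=lambda c,z:P(d,c,z)[:2]
FL,FR,NL=f((52,135),93.5),f((277,148),93.5),f((38,302),93.5)
print("large",FL.round(),FR.round(),NL.round(),"w",np.linalg.norm(FL-FR),"dep",np.linalg.norm(FL-NL))
v=(FL-FR)/np.linalg.norm(FL-FR); x=np.array([v[1],-v[0]]); o=(FL+FR)/2-65*x
print("yaw",np.arctan2(x[1],x[0]),"o",o,"lip pred",o-90*x,"lip meas",f((93,345),91),f((203,348),91))
for n,p in dict(lip=[*(o-90*x),91],hinge=[*(o+65*x),91]).items(): print(n,"top",proj(d,p),"scene",proj(s,p))
a,b,c,e=f((553,282),70),f((716,282),70),f((560,150),70),f((717,150),70)
print("small",a.round(),b.round(),c.round(),e.round())
l1,l2=f((622,37),182),f((708,37),182); print("lip",l1,l2)
o=(a+b+c+e)/4; v=(a-b+c-e); yaw=np.arctan2(-v[0],v[1]); x=np.array([np.cos(yaw),np.sin(yaw)])
print("yaw",yaw,"o",o,"lip pred",o+(50+44)*x)
for n,p in dict(lip=[*(o+94*x),182],hinge=[*(o+50*x),71]).items(): print(n,"top",proj(d,p),"scene",proj(s,p))
E
```

```text
large [653. 242.] [644.  72.] [526. 248.] w 170.34089262549426 dep 127.61591112369064
yaw -0.05852858872276337 o [583.62117147 160.73716488] lip pred [493.77527928 166.00173095] lip meas [494.27917213 206.61101349] [492.20851911 125.0584957 ]
lip top [192.21838404 203.79578974] scene [288.44174204 147.97549685]
hinge top [197.08763728 145.66729324] scene [327.1039162  177.53947206]
small [ 546. -137.] [ 546. -260.] [ 648. -144.] [ 648. -264.]
lip [ 700.46278104 -174.18651049] [ 700.45790044 -234.06804614]
yaw 0.0011442924752221501 o [ 596.90613426 -201.08303355] lip pred [ 690.90607272 -200.97547008]
lip top [338.80853445 119.34162087] scene [250.89960988 255.46363022]
hinge top [331.43589979 148.232389  ] scene [238.4016772  263.45055243]
```

```bash
cat >> h.py <<'E'
def rel(p=None,pitch=None,yaw=0.):
    s=arm.read_state(); q=R.from_quat(s["ee_rot"]); M=q.as_matrix()
    print("t",round(s["clock"],2),"pos",s["position"].round(1),"z",M[:,2].round(3),"x",M[:,0].round(3),"F",s["contact_force"].round(1),"w",round(s["gripper_width"],1),"j",s["joints"].round(2))
    if p is not None: print("shift tool m",(M.T@(np.array(p)-s["position"])/1000).round(4))
    if pitch is not None:
        # tool down with tool x along yaw, then tilted forward by pitch deg
        T=R.from_euler('z',yaw)*R.from_euler('y',-pitch,degrees=True)*R.from_euler('x',180,degrees=True)
        print("rotvec deg",(q.inv()*T).as_rotvec(degrees=True).round(2), "z target",T.as_matrix()[:,2].round(3))
E
python3 -m pendant '[[0.0284,0.0262,0,0,0,-1.5,0],[0.0284,0.0262,0,0,0,0,0],[0.0284,0.0262,0,0,0,0,0],[0.0284,0.0262,0,0,0,0,0],[0.0284,0.0262,0,0,0,0,0],[0.0284,0.0262,0,0,0,0,0],[0.0284,0.0262,0,0,0,0,0],[0.0284,0.0262,0,0,0,0,0],[0.0284,0.0262,0,0,0,0,0],[0.0284,0.0262,0,0,0,0,0],[0.0284,0.0262,0,0,0,0,0],[0.0284,0.0262,0,0,0,0,0]]'
python3 -c "
from h import *
rel([430,166,255],45,-0.058)"
```

```text
clock: 1.5
position: [440.3, 170.0, 256.6]
ee_rot: [0.985, -0.171, 0.0, -0.0]
contact_force: [1.1, 0.9, 0.2]
gripper_width: -0.3
grasp_force: 0.0
t 1.5 pos [440.3 170.  256.6] z [ 0.001  0.    -1.   ] x [ 0.942 -0.337  0.   ] F [1.1 0.9 0.2] w -0.3 j [ 0.71  0.12 -0.35 -0.   -1.1   0.51]
shift tool m [-0.0084  0.0072  0.0016]
rotvec deg [  6.39  44.66 -15.51] z target [ 0.706 -0.041 -0.707]
```

```bash
python3 -m pendant '[[0,0,0,1.06,7.44,-2.59,0],[0,0,0,1.06,7.44,-2.59,0],[0,0,0,1.06,7.44,-2.59,0],[0,0,0,1.06,7.44,-2.59,0],[0,0,0,1.06,7.44,-2.59,0],[0,0,0,1.06,7.44,-2.59,0],[0,0,0,0,0,0,0],[0,0,0,0,0,0,0]]'
python3 -c "
from h import *
rel([446,166,92],45,-0.058)"
```

```text
clock: 2.3
position: [454.2, 162.1, 266.2]
ee_rot: [0.946, -0.069, 0.315, 0.017]
contact_force: [0.3, -0.3, 1.2]
gripper_width: 0.2
grasp_force: 0.0
t 2.3 pos [454.2 162.1 266.2] z [ 0.594 -0.076 -0.801] x [ 0.792 -0.121  0.599] F [ 0.3 -0.3  1.2] w 0.2 j [ 0.74 -0.07 -0.97  1.17 -0.52 -0.32]
shift tool m [-0.1113 -0.0007  0.1343]
rotvec deg [ 2.68  8.17 -4.1 ] z target [ 0.706 -0.041 -0.707]
```

```bash
python3 -m pendant '[[-0.0222,0,0.0268,0,0,0,0],[-0.0222,0,0.0268,0,0,0,0],[-0.0222,0,0.0268,0,0,0,0],[-0.0222,0,0.0268,0,0,0,0],[-0.0222,0,0.0268,1.3,4,-2,0],[0,0,0,1.3,4.1,-2,0],[0,0,0,0,0,0,0],[0,0,0,0,0,0,0]]'
python3 -c "
from h import *
rel([451,166,92],45,-0.058)"
```

```text
clock: 3.1
position: [461.0, 202.9, 191.4]
ee_rot: [0.929, -0.039, 0.367, 0.043]
contact_force: [0.2, -0.6, 0.5]
gripper_width: 0.0
grasp_force: 0.0
t 3.1 pos [461.  202.9 191.4] z [ 0.678 -0.109 -0.727] x [ 0.728 -0.041  0.684] F [ 0.2 -0.6  0.5] w 0.0 j [ 0.5   0.1  -1.07  2.05 -0.49 -0.96]
shift tool m [-0.0738  0.0325  0.0696]
rotvec deg [4.   1.82 0.13] z target [ 0.706 -0.041 -0.707]
```

The forward tilt runs into the limits of joints 3 and 4. Joint 4 has plenty of range in the negative direction, so I'll go back to upright and lean the tool to the left (+y) instead, entering under the lip from its right side.

```bash
python3 -m pendant '[[0.02,0,-0.03,0,-8,0,0],[0.02,0,-0.03,0,-8,0,0],[0,0,0,0,-8,0,0],[0,0,0,0,-8,0,0],[0,0,0,0,-8,0,0],[0,0,0,0,-2,0,0],[0,0,0,0,0,0,0],[0,0,0,0,0,0,0]]'
cat >> h.py <<'E'
def rel2(p,zdir,yaw):
    s=arm.read_state(); q=R.from_quat(s["ee_rot"]); M=q.as_matrix()
    z=np.array(zdir,float); z/=np.linalg.norm(z)
    a=np.cross([0,0,-1],z); n=np.linalg.norm(a)
    T=(R.from_rotvec(a/n*np.arccos(-z[2])) if n>1e-6 else R.identity())*R.from_euler('z',yaw)*R.from_euler('x',180,degrees=True)
    print("rotvec",(q.inv()*T).as_rotvec(degrees=True).round(2),"shift now",(M.T@(np.array(p)-s["position"])/1000).round(4),"shift after turn",(T.as_matrix().T@(np.array(p)-s["position"])/1000).round(4))
E
python3 -c "
from h import *
rel()
rel2([460,80,200],[0,0,-1],0)"
```

```text
clock: 3.9
position: [490.4, 193.2, 235.7]
ee_rot: [0.965, -0.062, 0.248, 0.06]
contact_force: [0.8, 0.0, 0.0]
gripper_width: 0.1
grasp_force: 0.0
t 3.9 pos [490.4 193.2 235.7] z [ 0.471 -0.146 -0.87 ] x [ 0.869 -0.09   0.486] F [0.8 0.  0. ] w 0.1 j [ 0.82  0.1  -0.78  0.86 -0.63 -0.07]
rotvec [  6.91 -28.74  -7.2 ] shift now [-0.0336  0.1131  0.0332] shift after turn [-0.0304  0.1132  0.0357]
```

```bash
python3 -m pendant '[[-0.006,0.022,0,1.4,-5.75,-1.44,0],[-0.006,0.022,0,1.4,-5.75,-1.44,0],[-0.006,0.022,0,1.4,-5.75,-1.44,0],[-0.006,0.022,0,1.4,-5.75,-1.44,0],[-0.006,0.022,0,1.4,-5.75,-1.44,0],[0,0,0,0,0,0,0],[0,0,0,0,0,0,0]]'
python3 -c "
from h import *
rel()
rel2([460,60,200],[.3,.6,-.72],0)"
```

```text
clock: 4.6
position: [456.4, 90.1, 233.7]
ee_rot: [1.0, -0.008, 0.019, 0.008]
contact_force: [-0.1, 0.2, -0.3]
gripper_width: 0.1
grasp_force: 0.0
t 4.6 pos [456.4  90.1 233.7] z [ 0.037 -0.016 -0.999] x [ 0.999 -0.016  0.038] F [-0.1  0.2 -0.3] w 0.1 j [ 0.57  0.11 -0.44  0.04 -1.    0.97]
rotvec [ 3.941e+01  1.686e+01 -1.000e-02] shift now [0.0028 0.0296 0.0343] shift after turn [-0.0037  0.0446  0.0074]
```

```bash
python3 -m pendant '[[0,0.007,0.002,6.57,2.81,0,0],[0,0.007,0.002,6.57,2.81,0,0],[0,0.007,0.002,6.57,2.81,0,0],[0,0.007,0.002,6.57,2.81,0,0],[0,0.007,0.002,6.57,2.81,0,0],[0,0.007,0.002,6.57,2.81,0,0],[0,0,0,0,0,0,0],[0,0,0,0,0,0,0]]'
python3 -c "
from h import *
rel()
rel2([460,60,95],[.3,.6,-.72],0)"
```

```text
clock: 5.4
position: [457.8, 54.1, 211.0]
ee_rot: [0.933, -0.0, 0.159, -0.323]
contact_force: [0.2, -0.1, 0.4]
gripper_width: -0.2
grasp_force: 0.0
t 5.4 pos [457.8  54.1 211. ] z [ 0.296  0.602 -0.741] x [ 0.95  -0.103  0.296] F [ 0.2 -0.1  0.4] w -0.2 j [-0.02  0.12 -0.38 -0.87 -0.92  2.08]
rotvec [ 0.63  0.58 -0.16] shift now [-0.0328  0.0654  0.0902] shift after turn [-0.0339  0.0663  0.0891]
```

```bash
python3 -c "
from h import *
rel([462,135,83.5])
M=R.from_quat(arm.read_state()['ee_rot']).as_matrix()
print('per 10mm world x',(M.T@[10,0,0]).round(1),'y',(M.T@[0,10,0]).round(1),'z',(M.T@[0,0,10]).round(1))"
```

```text
t 5.4 pos [457.8  54.1 211. ] z [ 0.296  0.602 -0.741] x [ 0.95  -0.103  0.296] F [ 0.2 -0.1  0.4] w -0.2 j [-0.02  0.12 -0.38 -0.87 -0.92  2.08]
shift tool m [-0.0421  0.0132  0.1445]
per 10mm world x [9.5 1.  3. ] y [-1.  -7.9  6. ] z [ 3.  -6.  -7.4]
```

```bash
python3 -m pendant '[[-0.0105,0.0033,0.036,0,0,0,0],[-0.0105,0.0033,0.036,0,0,0,0],[-0.0105,0.0033,0.036,0,0,0,0],[-0.0105,0.0033,0.036,0,0,0,0],[0,0,0,0,0,0,0],[0,0,0,0,0,0,0]]'
python3 - <<'E'
from h import *
rel([484,135,83.5])
d=arm.get_image("top")["image"][105:265,130:330];e=arm.get_image("scene")["image"][90:250,190:390]
cv2.imwrite("pics/c3.png",cv2.resize(np.hstack([d,e]),None,fx=2,fy=2,interpolation=cv2.INTER_CUBIC)[:,:,::-1])
E
```

```text
clock: 6.0
position: [462.3, 137.5, 85.0]
ee_rot: [0.933, 0.003, 0.159, -0.324]
contact_force: [1.4, -0.9, 0.4]
gripper_width: -0.1
grasp_force: 0.0
t 6.0 pos [462.3 137.5  85. ] z [ 0.294  0.605 -0.74 ] x [ 0.95  -0.096  0.298] F [ 1.4 -0.9  0.4] w -0.1 j [ 0.1   0.34 -0.46 -1.15 -0.68  2.38]
shift tool m [0.0204 0.0053 0.006 ]
```

View pics/c3.png

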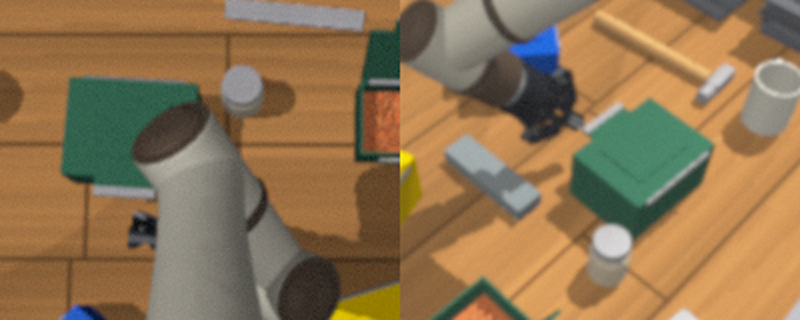

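The crop shows the fingertip at (580,122), just in front of the grey lip at (605,117), and clear of the whetstone and jar. Next I'll slide it under the lip and begin lifting.

```bash
python3 -m pendant '[[0.0068,0.0018,0.002,0,0,0,0],[0.0068,0.0018,0.002,0,0,0,0],[0.0068,0.0018,0.002,0,0,0,0],[0,0,0,0,0,0,0],[0,0,0,0,0,0,0]]'
python3 -m pendant '[[0.0015,-0.003,-0.0037,0,0,0,0],[0.0015,-0.003,-0.0037,0,0,0,0],[0.0015,-0.003,-0.0037,0,0,0,0],[0.0015,-0.003,-0.0037,0,0,0,0],[0.0015,-0.003,-0.0037,0,0,0,0],[0.0015,-0.003,-0.0037,0,0,0,0],[0,0,0,0,0,0,0]]'
python3 - <<'E'
from h import *
rel()
e=arm.get_image("scene")["image"][90:250,190:390]
cv2.imwrite("pics/c4.png",cv2.resize(e,None,fx=3,fy=3,interpolation=cv2.INTER_CUBIC)[:,:,::-1])
E
```

```text
clock: 6.6
position: [484.6, 133.3, 83.4]
ee_rot: [0.932, 0.001, 0.16, -0.324]
contact_force: [-1.8, -0.6, -0.3]
gripper_width: 0.0
grasp_force: 0.9
clock: 7.3
position: [485.0, 133.4, 114.4]
ee_rot: [0.932, 0.002, 0.161, -0.324]
contact_force: [-1.1, 0.6, -0.8]
gripper_width: -0.0
grasp_force: 0.6
t 7.3 pos [485.  133.4 114.4] z [ 0.299  0.605 -0.738] x [ 0.948 -0.101  0.301] F [-1.1  0.6 -0.8] w -0.0 j [ 0.11  0.31 -0.41 -1.06 -0.71  2.26]
```

View pics/c4.png

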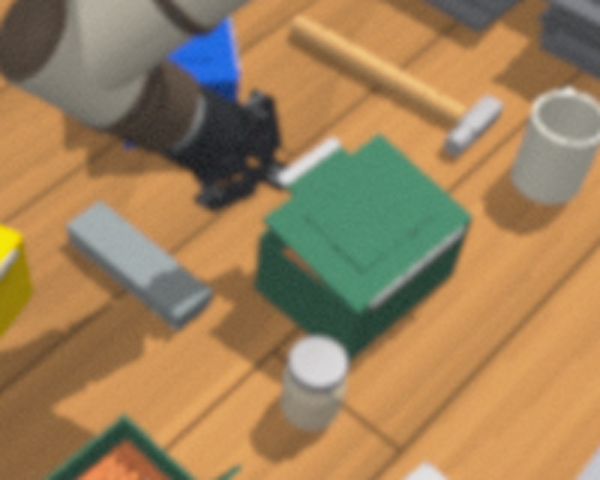

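The lid is lifted: orange is showing in the wedge at (300,260), with a contact force of about 1 N. I'll continue along the lip's arc.

```bash
python3 -m pendant '[[0.0061,-0.0065,-0.0075,0,0,0,0],[0.0061,-0.0065,-0.0075,0,0,0,0],[0.0061,-0.0065,-0.0075,0,0,0,0],[0.0061,-0.0065,-0.0075,0,0,0,0],[0.0087,-0.0053,-0.0055,0,0,0,0],[0.0087,-0.0053,-0.0055,0,0,0,0],[0.0087,-0.0053,-0.0055,0,0,0,0],[0.0087,-0.0053,-0.0055,0,0,0,0],[0,0,0,0,0,0,0]]'
python3 - <<'E'
from h import *
rel()
e=arm.get_image("scene")["image"][90:250,190:390]
cv2.imwrite("pics/c5.png",cv2.resize(e,None,fx=3,fy=3,interpolation=cv2.INTER_CUBIC)[:,:,::-1])
E
```

```text
clock: 8.25
position: [521.9, 133.2, 199.6]
ee_rot: [0.932, 0.002, 0.162, -0.324]
contact_force: [-0.7, -0.5, 0.2]
gripper_width: -0.2
grasp_force: 0.4
t 8.25 pos [521.9 133.2 199.6] z [ 0.3    0.605 -0.738] x [ 0.948 -0.102  0.302] F [-0.7 -0.5  0.2] w -0.2 j [ 0.16  0.21 -0.29 -0.88 -0.79  1.97]
```

View pics/c5.png

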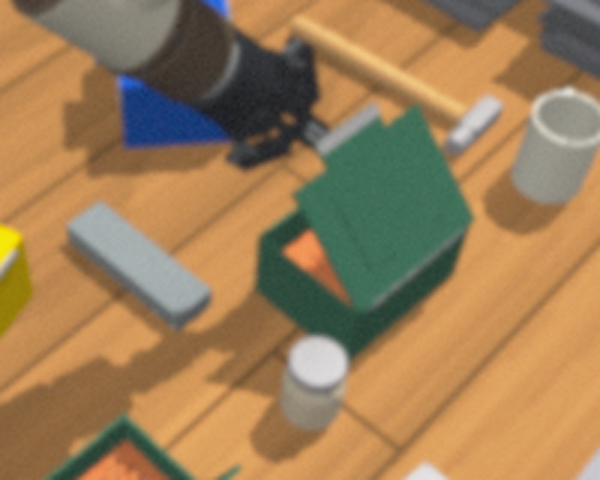

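The lid is open about 0.65 rad, with its lip at (350,130) resting on the finger. I'll carry it on past upright.

```bash
python3 -m pendant '[[0.0106,-0.0037,-0.003,0,0,0,0],[0.0106,-0.0037,-0.003,0,0,0,0],[0.0106,-0.0037,-0.003,0,0,0,0],[0.0106,-0.0037,-0.003,0,0,0,0],[0.0114,-0.0018,-0.0004,0,0,0,0],[0.0114,-0.0018,-0.0004,0,0,0,0],[0.0114,-0.0018,-0.0004,0,0,0,0],[0.0114,-0.0018,-0.0004,0,0,0,0]]'
python3 -m pendant '[[0.0114,0.0003,0.0024,0,0,0,0],[0.0114,0.0003,0.0024,0,0,0,0],[0.0114,0.0003,0.0024,0,0,0,0],[0.0114,0.0003,0.0024,0,0,0,0],[0.0094,0.0018,0.0041,0,0,0,0],[0.0094,0.0018,0.0041,0,0,0,0],[0.0094,0.0018,0.0041,0,0,0,0],[0,0,0,0,0,0,0],[0,0,0,0,0,0,0]]'
python3 - <<'E'
from h import *
rel()
d=arm.get_image("top")["image"][85:245,130:330];e=arm.get_image("scene")["image"][90:250,190:390]
cv2.imwrite("pics/c6.png",cv2.resize(np.hstack([d,e]),None,fx=2,fy=2,interpolation=cv2.INTER_CUBIC)[:,:,::-1])
E
```

```text
clock: 9.1
position: [598.6, 133.3, 247.9]
ee_rot: [0.932, 0.001, 0.16, -0.324]
contact_force: [-1.0, -0.6, -1.3]
gripper_width: -0.3
grasp_force: 0.2
clock: 10.0
position: [674.9, 133.8, 249.2]
ee_rot: [0.932, 0.001, 0.16, -0.324]
contact_force: [-0.8, 0.4, -0.2]
gripper_width: -0.2
grasp_force: 0.0
t 10.0 pos [674.9 133.8 249.2] z [ 0.297  0.605 -0.739] x [ 0.949 -0.102  0.298] F [-0.8  0.4 -0.2] w -0.2 j [ 0.14  0.39  0.08 -0.76 -0.94  1.79]
```

View pics/c6.png

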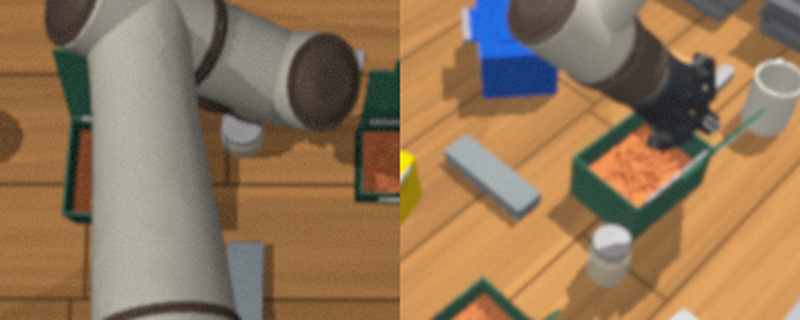

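The large lid is leaning back open, seen edge-on at (735,135), and the box hasn't visibly moved. I'll back off and straighten the tool.

```bash
python3 -m pendant '[[-0.0193,-0.0115,-0.0185,0,0,0,0],[-0.0193,-0.0115,-0.0185,0,0,0,0],[-0.0193,-0.0115,-0.0185,0,0,0,0],[-0.0193,-0.0115,-0.0185,0,0,0,0],[0,0,0,-6.57,-2.81,0,0],[0,0,0,-6.57,-2.81,0,0],[0,0,0,-6.57,-2.81,0,0],[0,0,0,-6.57,-2.81,0,0],[0,0,0,-6.57,-2.81,0,0],[0,0,0,-6.57,-2.81,0,0],[0,0,0,0,0,0,0],[0,0,0,0,0,0,0]]'
python3 -c "
from h import *
rel([600,-203,300])
rel2([600,-203,300],[0,0,-1],0)"
```

```text
clock: 11.3
position: [574.3, 133.8, 308.6]
ee_rot: [1.0, -0.006, 0.015, 0.011]
contact_force: [0.2, -0.3, 0.6]
gripper_width: -0.1
grasp_force: 0.0
t 11.3 pos [574.3 133.8 308.6] z [ 0.03  -0.022 -0.999] x [ 0.999 -0.011  0.03 ] F [ 0.2 -0.3  0.6] w -0.1 j [ 0.52  0.28 -0.03  0.04 -1.25  1.03]
shift tool m [0.0292 0.3362 0.0168]
rotvec [ 1.26 -1.73 -0.67] shift now [0.0292 0.3362 0.0168] shift after turn [0.0257 0.3368 0.0086]
```

```bash
python3 -m pendant '[[0.0176,0.0337,0,1.26,-1.73,-0.67,0],[0.0176,0.0337,0,0,0,0,0],[0.0176,0.0337,0,0,0,0,0],[0.0176,0.0337,0,0,0,0,0],[0.0176,0.0337,0,0,0,0,0],[0.0176,0.0337,0,0,0,0,0],[0.0176,0.0337,0,0,0,0,0],[0.0176,0.0337,0,0,0,0,0],[0.0176,0.0337,0,0,0,0,0],[0.0176,0.0337,0,0,0,0,0],[0,0,0,0,0,0,0],[0,0,0,0,0,0,0]]'
python3 -c "
from h import *
rel([750,-203,175])"
```

```text
clock: 12.5
position: [749.4, -205.9, 310.4]
ee_rot: [1.0, -0.002, 0.0, 0.0]
contact_force: [0.7, -0.1, 0.6]
gripper_width: 0.0
grasp_force: 0.0
t 12.5 pos [ 749.4 -205.9  310.4] z [ 0. -0. -1.] x [ 1.    -0.004  0.   ] F [ 0.7 -0.1  0.6] w 0.0 j [-0.06  0.65  0.58  0.   -1.5   1.63]
shift tool m [ 0.0005 -0.0029  0.1354]
```

```bash
python3 -m pendant '[[0,-0.001,0.034,0,0,0,0],[0,-0.001,0.034,0,0,0,0],[0,-0.001,0.034,0,0,0,0],[0,0,0.034,0,0,0,0],[0,0,0,0,0,0,0],[-0.012,0,0,0,0,0,0],[-0.012,0,0,0,0,0,0],[-0.012,0,0,0,0,0,0],[-0.01,0,0,0,0,0,0],[-0.01,0,0,0,0,0,0],[-0.01,0,0,0,0,0,0]]'
python3 -m pendant '[[-0.01,0,0,0,0,0,0],[-0.01,0,0,0,0,0,0],[-0.01,0,0,0,0,0,0],[-0.01,0,0,0,0,0,0],[-0.01,0,0,0,0,0,0],[0,0,0,0,0,0,0],[0,0,0,0,0,0,0],[0,0,0,0,0,0,0],[0,0,0,0,0,0,0]]'
python3 - <<'E'
from h import *
rel()
d=arm.get_image("top")["image"][85:245,150:400];e=arm.get_image("scene")["image"][160:320,150:330]
cv2.imwrite("pics/c7.png",cv2.resize(np.hstack([d,e]),None,fx=1.8,fy=1.8,interpolation=cv2.INTER_CUBIC)[:,:,::-1])
E
```

```text
clock: 13.6
position: [684.2, -200.9, 177.4]
ee_rot: [1.0, -0.0, 0.002, 0.001]
contact_force: [-0.4, -0.2, 0.2]
gripper_width: -0.2
grasp_force: 0.2
clock: 14.5
position: [634.4, -201.2, 174.6]
ee_rot: [1.0, -0.0, 0.0, 0.001]
contact_force: [0.3, -0.4, -1.0]
gripper_width: -0.1
grasp_force: 0.0
t 14.5 pos [ 634.4 -201.2  174.6] z [ 0.    -0.002 -1.   ] x [ 1.    -0.001  0.   ] F [ 0.3 -0.4 -1. ] w -0.1 j [-0.06  0.51  0.    0.   -1.06  1.63]
```

View pics/c7.png

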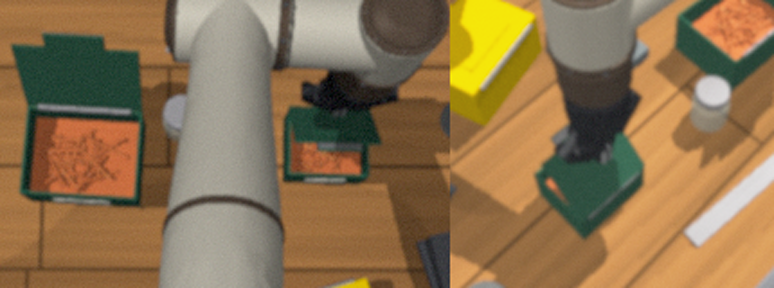

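The large lid stays open. The small lid is past upright and falling, shown mid-fall in the two views. I'll raise the tool clear and check both.

```bash
python3 -m pendant '[[0,0,-0.03,0,0,0,0],[0,0,-0.04,0,0,0,0],[0,0,-0.04,0,0,0,0],[0,0,-0.04,0,0,0,0],[0,0.04,0,0,0,0,0],[0,0.04,0,0,0,0,0],[0,0.04,0,0,0,0,0],[0,0.04,0,0,0,0,0],[0,0.04,0,0,0,0,0],[0,0.04,0,0,0,0,0],[0,0.02,0,0,0,0,0],[0,0,0,0,0,0,0]]'
python3 - <<'E'
from h import *
rel()
d=arm.get_image("top");e=arm.get_image("scene")
cv2.imwrite("pics/c8.png",np.hstack([d["image"][40:340,50:450],e["image"][60:360,60:460]])[:,:,::-1])
E
```

```text
clock: 15.8
position: [633.0, -464.2, 322.9]
ee_rot: [1.0, -0.002, -0.001, 0.0]
contact_force: [0.3, -0.7, -0.1]
gripper_width: -0.0
grasp_force: 0.0
t 15.8 pos [ 633.  -464.2  322.9] z [-0.002 -0.001 -1.   ] x [ 1.    -0.005 -0.002] F [ 0.3 -0.7 -0.1] w -0.0 j [-0.43  0.66  0.64  0.   -1.55  1.99]
```

View pics/c8.png

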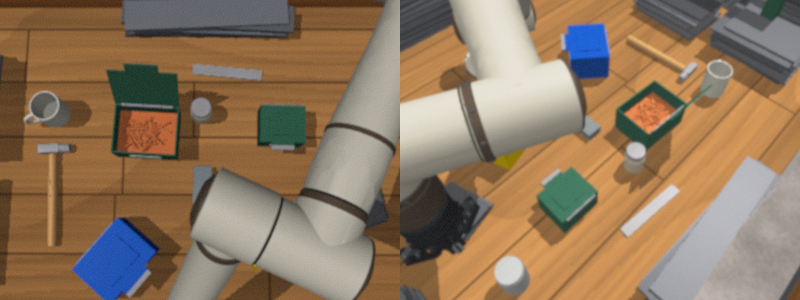

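The picture shows the small lid flat shut at (282,126) with its lip out in front, and the large lid leaning back at (143,85). The bystanders appear in place wherever the arm doesn't hide them, and the arm is clear.

```bash
python3 -c "
from bench import arm
print(arm.job_done())"
```

```text
the job is handed in; nothing more can be done
None
```

I handed the job in at about 16 s of the 58 s allowed: in the last pictures the small lid was shut, the large lid was leaning back open by itself, and nothing I could see had moved, though the arm partly hid the whetstone and slate pile. The hand-in gave no verdict.

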